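# Load the ice crusher with the scoop and hold its dial at the third stop

### The job

Crush some ice: using the scoop that lies in the ice pan, carry at least three ice cubes into the crusher's round hopper - no fingers on the ice and no cube on the countertop - and lay the scoop back in the pan. Then turn the crusher's sprung dial clockwise from off, click by click, to its third stop (three pips) without going on past it, and keep hold of it there, because it springs back to off when let go: finish while still gripping the dial at the third stop. Leave the mug, the salt shaker and the upturned ramekin where they are.

Things in the scene. Friction and masses are not known exactly. Their poses are not given: they have to be found in the camera images.
- ice_pan: Fixed open steel pan with the ice and the scoop. Origin: centre of its underside, on the countertop; x along its length, from the scoop's end to the ice's end (leftwards), z up. Floor inside 200 (x) by 82 (y) mm, end walls upright, side walls flaring to 100 mm apart at the rim; inner floor 9 mm and rim top 45 mm above the countertop. 
- pan_floor (a point): Centre of the pan's inside floor.
- scoop: Loose flat-bottomed aluminium ice scoop, 0.14 kg. Origin: centre of the bowl's underside; x to its open nose, z up. Bowl 92 (x) by 76 (y) mm, walls 52 mm high at the back, lower to the nose; floor 2.5 mm, bevelled at the nose. Flat-sided handle 105 long, 16 wide (y), 18 thick, runs back and up at 25 deg from (-48, 0, 45) mm. Starts flat on the pan floor, nose to the pan's +x.
- scoop_grip (a point): Point on the handle's centre line at (-95, 0, +67) mm in the scoop's frame, a good place to pinch it across its 16 mm width; the handle clears the pan's rim here.
- scoop_nose (a point): Middle of the scoop's front edge, (+46, 0, 0) mm in the scoop's frame.
- ice_1: Ice cube, 24 mm, edges worn round, slippery (friction about 0.12), 12 g. Origin: its centre.
- ice_2: Ice cube, 24 mm, edges worn round, slippery (friction about 0.12), 12 g. Origin: its centre.
- ice_3: Ice cube, 24 mm, edges worn round, slippery (friction about 0.12), 12 g. Origin: its centre.
- ice_4: Ice cube, 24 mm, edges worn round, slippery (friction about 0.12), 12 g. Origin: its centre.
- ice_5: Ice cube, 24 mm, edges worn round, slippery (friction about 0.12), 12 g. Origin: its centre.
- ice_6: Ice cube, 24 mm, edges worn round, slippery (friction about 0.12), 12 g. Origin: its centre.
- ice_7: Ice cube, 24 mm, edges worn round, slippery (friction about 0.12), 12 g. Origin: its centre.
- ice_8: Ice cube, 24 mm, edges worn round, slippery (friction about 0.12), 12 g. Origin: its centre.
- crusher: Fixed electric ice crusher, 162 (x) by 298 (y) mm. Origin: centre of its underside, on the countertop; front (drawer) to -x, z up. Round steel hopper, axis at (0, -68) mm, 130 mm wide inside, open on top, rim 132 mm above the countertop and 152 mm wide, floor at 62 mm with a low breaker bar. Motor block with the dial at the other end, top at 88 mm, dial axis at (0, +92) mm.
- hopper (a point): Point on the hopper's axis, 26 mm above its floor and 44 mm below its rim.
- dial_turn (a joint): Turn of the dial, rad: 0 at off, growing clockwise seen from above. Stops at 0.40, 0.80, 1.20 (third) and 1.60; travel ends at 1.66. A ball detent clicks at each stop: the torque resisting the turn sinks to about 0.12 N m towards a stop and jumps to about 0.55 just past it. The return spring always beats the detent: let go, the dial springs back to 0 from anywhere.
- dial: Finger grip of the dial: upright black bar 46 mm long (x), 14 thick (y), 30 high, from 97 to 127 mm above the countertop, on a round skirt 50 mm wide. Origin: on the dial's axis, 90 mm above the countertop; x to the pointer end (light line on top), z up. Turns with the dial; at off x points 0.6 rad to the left of the crusher's +x.
- coffee_mug: Bystander: dotted white mug, 82 by 114 by 91 mm high, standing behind the dial's end of the crusher. Origin: centre of its underside.
- salt_shaker: Bystander: glass salt shaker, 44 mm wide, 90 mm high, behind the hopper. Origin: centre of its underside.
- ramekin: Bystander: white ramekin upside down, 72 mm wide, 41 mm high, between pan and crusher. Origin: centre of its underside.

How it is judged:
On the way, in this order (a step that is already met when the one before it is completed fails the run):
1. at least three ice cubes lie in the crusher's hopper (((distance between ice_1 and hopper below 0.066 m and distance between ice_2 and hopper below 0.066 m and distance between any of ice_3, ice_4, ice_5, ice_6, ice_7, ice_8 and hopper below 0.066 m) or (distance between any of ice_1, ice_2 and hopper below 0.066 m and distance between ice_3 and hopper below 0.066 m and distance between any of ice_4, ice_5, ice_6, ice_7, ice_8 and hopper below 0.066 m) or (distance between any of ice_1, ice_2, ice_3 and hopper below 0.066 m and distance between ice_4 and hopper below 0.066 m and distance between any of ice_5, ice_6, ice_7, ice_8 and hopper below 0.066 m) or (distance between any of ice_1, ice_2, ice_3, ice_4 and hopper below 0.066 m and distance between ice_5 and hopper below 0.066 m and distance between any of ice_6, ice_7, ice_8 and hopper below 0.066 m) or (distance between any of ice_1, ice_2, ice_3, ice_4, ice_5 and hopper below 0.066 m and distance between ice_6 and hopper below 0.066 m and distance between any of ice_7, ice_8 and hopper below 0.066 m) or (distance between any of ice_1, ice_2, ice_3, ice_4, ice_5, ice_6 and hopper below 0.066 m and distance between ice_7 and hopper below 0.066 m and distance between ice_8 and hopper below 0.066 m))), for 0.2 s.
2. the scoop lies in the ice pan again, let go (distance between scoop and pan_floor below 0.085 m and linear speed of scoop below 0.05 m/s and contact force between scoop and the fingers below 0.2 N), for 0.2 s.
3. the dial is held at its third stop (value of joint dial_turn between 1.08 and 1.32 rad and contact force between dial and the fingers above 1 N), for 0.3 s.
At the end, for the whole second after the job is handed in: The fingers grip the dial (contact force over 1 N) and hold it still at its third stop, 1.20 rad within 0.12 rad; at least three ice cubes lie in the hopper (within 66 mm of the hopper point); the scoop lies let go in the ice pan, its bowl's centre within 85 mm of the pan floor's centre (all of step 2 and all of step 3 and velocity of joint dial_turn between -0.1 and 0.1 rad/s and ((distance between ice_1 and hopper below 0.066 m and distance between ice_2 and hopper below 0.066 m and distance between any of ice_3, ice_4, ice_5, ice_6, ice_7, ice_8 and hopper below 0.066 m) or (distance between any of ice_1, ice_2 and hopper below 0.066 m and distance between ice_3 and hopper below 0.066 m and distance between any of ice_4, ice_5, ice_6, ice_7, ice_8 and hopper below 0.066 m) or (distance between any of ice_1, ice_2, ice_3 and hopper below 0.066 m and distance between ice_4 and hopper below 0.066 m and distance between any of ice_5, ice_6, ice_7, ice_8 and hopper below 0.066 m) or (distance between any of ice_1, ice_2, ice_3, ice_4 and hopper below 0.066 m and distance between ice_5 and hopper below 0.066 m and distance between any of ice_6, ice_7, ice_8 and hopper below 0.066 m) or (distance between any of ice_1, ice_2, ice_3, ice_4, ice_5 and hopper below 0.066 m and distance between ice_6 and hopper below 0.066 m and distance between any of ice_7, ice_8 and hopper below 0.066 m) or (distance between any of ice_1, ice_2, ice_3, ice_4, ice_5, ice_6 and hopper below 0.066 m and distance between ice_7 and hopper below 0.066 m and distance between ice_8 and hopper below 0.066 m))); the arm keeps its last pose, push and grip.
It fails at once if the dial was turned on past its third stop (over 1.42 rad) (value of joint dial_turn above 1.42 rad).
It fails at once if an ice cube fell on the countertop (height (world z) of any of ice_1, ice_2, ice_3, ice_4, ice_5, ice_6, ice_7, ice_8 below 0.0155 m).
It fails at once if the fingers touched the ice (contact force between any of ice_1, ice_2, ice_3, ice_4, ice_5, ice_6, ice_7, ice_8 and the fingers above 1 N).
It fails at once if the mug, the salt shaker or the ramekin was moved (over 30 mm) (distance of any of coffee_mug, salt_shaker, ramekin from where it was at the start of the episode above 0.03 m).
It also fails if it takes over 70 s, if anything falls off the work surface, if the arm or the gripper's body presses on something with over 40 N, if the wrist force passes 120 N, or if a joint passes its speed limit or range.

### The arm

A 7-joint arm with a two-finger parallel gripper is mounted at the origin on a cart in front of the work surface, level with it; the furniture and walls round the work are solid. World frame = base frame: x ahead of the robot, y to its left, z up, the work surface at z = 0. Lengths are in m, angles in rad, forces in N, time in s.
With the tool pointing down it reaches from about 0.35 to 0.9 m from the base axis. Payload 8.1 kg.
Tool frame: the origin (TCP) lies at the very end of the fingers, on their centre line; the grasp point (between the pads) lies 19 mm behind it; z points along the fingers, y is the line along which they close (so a half turn about z gives the same grasp; the last joint's range is limited). The gripper opens to 92 mm and grips with 3 to 60 N. Pads are 19 mm wide; open, the fingers measure 130 mm over their backs; the gripper's body (75 mm by 190 mm) begins 47 mm behind the grasp point.
Start: joints at [-1.245, 0.434, 0.025, 1.573, -0.012, 1.134, -0.075], TCP at [0.26, 0.568, 0.227] pointing down, gripper open.
Joint ranges: [-2.62, 2.62], [-0.44, 2.09], [-1.27, 1.32], [0.08, 2.57], [-1.32, 4.46], [0.12, 2], [-2.74, 2.74]. Speed limits (rad/s): [2.22, 2.22, 3.01, 3.01, 3.14, 3.14, 3.14].

### API

Orientations are given as a rotation vector (axis times angle).
In Python, from cell import arm gives the robot as it stands.
- The arm moves only by the shell command python3 -m pendant 'ROWS' [FORCE]. ROWS is a JSON object of lists of equal length, an entry for each row: "slide": the shift along the tool's x, y, z in units of 0.3 m (1.0 is 0.3 m), a list of three; "dr": the turn, a rotation vector about the tool's x, y, z in units of 0.12 rad (1.0 is 0.12 rad), a list of three; "claw": the opening, from 0 (shut) to 1 (fully open). In form: {"slide": [[tx, ty, tz], ...], "dr": [[ax, ay, az], ...], "claw": [claw, ...]}. A call has 1 to 10 rows; each row shifts and turns the commanded pose from where the row before left it, along the tool's axes as they then stand; what a row does not reach is not made up. A row lasts 1/10 s, in which the tool goes at most 50 mm and 8.59 degrees, less where a joint would pass 70% of its speed; a pose out of reach is approached as far as the arm can. A call with a number of a shift or a turn outside -1 to 1 is refused whole. A call with a gripper value outside its range is refused whole. The fingers move at their own pace and stop on an object; FORCE is the grip in N (left out, the last holds). Time passes only in rows, so rows that do not move let the fingers close. It gives the time, the measured TCP pose, the force, the opening and the grip force at its end, in the units of the state.
- arm.observe(): the state, without advancing time (a new reading comes with each control period).
- arm.get_image(name): name is "side" or "top"; returns the picture (400x640x3 uint8, red, green, blue); there is no depth.
- arm.calibration(name): a dict with "K" (3x3 intrinsics, pixels), "dist" ([k1, k2, p1, p2, k3] as OpenCV has them; the pictures are not rectified), "xyz" and "orientation" of the camera in the world. Camera axes: x right, y up, looking along -z (the intrinsics and any distortion apply to the point x, -y, -z); pixel columns grow to the right and rows downward; lengths in m; the calibration is good to about 2 mm. A picture is of the moment at which its call begins. calibration takes no time and is no camera call.
- arm.sign_off(): hands the job in; it is judged then, once.
The state is a dict: "clock": time; "joints": joint angles; "dq": joint speeds; "joint_efforts": joint torques, N m; "position": TCP position; "ee_rot": TCP orientation; "force": force on the tool from outside, world axes, zero at the start; "ft_torque": the same for the moment, N m; "width": opening from 0.0 (shut) to 1.0 (fully open); "gripper_force": force on a finger pad.
Only numpy, scipy, OpenCV 4.12 (cv2) and the standard library are available. Lean on these libraries where they do the work, as an engineer would, in place of code of your own. Each camera call takes 0.05 s, during which the arm holds its last target. There are 200 camera calls.

## Working session

There is one attempt and no reset: what is moved stays moved. The work goes in short steps, Python scripts to look and compute and a shell command to move; the robot and the scene stay as the last step left them, time stands still between calls to the robot, and variables do not carry over. Pictures are saved under pics/ and viewed, at most 10 in all, crops included, and the job is handed in when it is done.

```bash
ls; mkdir -p pics; cat > h.py <<'E'
import numpy as np, cv2
from scipy.spatial.transform import Rotation as R
from cell import arm
def cam(n):
    c=arm.calibration(n); o=np.array(c["orientation"],float)
    M=R.from_rotvec(o).as_matrix() if o.size==3 else (R.from_quat(o).as_matrix() if o.size==4 else o.reshape(3,3))
    return np.array(c["K"]),np.array(c["dist"],float),np.array(c["xyz"]),M
def ray(n,uv):
    K,d,x,M=cam(n)
    p=cv2.undistortPoints(np.array(uv,float).reshape(-1,1,2),K,d).reshape(-1,2)
    v=np.c_[p[:,0],-p[:,1],-np.ones(len(p))]@M.T
    return x,v
def onz(n,uv,z):
    x,v=ray(n,uv); z=np.asarray(z,float)*np.ones(len(v))
    return x+v*((z-x[2])/v[:,2])[:,None]
def proj(n,P):
    K,d,x,M=cam(n)
    q=(np.array(P,float).reshape(-1,3)-x)@M; q=q*[1,-1,-1]
    return cv2.projectPoints(q,np.zeros(3),np.zeros(3),K,d)[0].reshape(-1,2)
def snap(n,f):
    im=arm.get_image(n); cv2.imwrite(f"pics/{f}.png",im[:,:,::-1]); return im
def delta(R0,p0,R1,p1):
    "slide units & dr units in tool frame"
    return R0.T@(np.array(p1)-p0)/0.3,(R.from_matrix(R0.T@R1)).as_rotvec()/0.12
E
python3 - <<'E'
from h import *
snap("side","s0");snap("top","t0")
for n in("side","top"):print(arm.calibration(n))
print(arm.observe())
E
```

```text
pics
{'K': array([[462.20078367,   0.        , 325.45782258],
       [  0.        , 462.20078367, 190.88167949],
       [  0.        ,   0.        ,   1.        ]]), 'dist': array([-0.01592678,  0.        ,  0.        ,  0.        ,  0.        ]), 'xyz': array([ 0.19648047, -1.2052233 ,  0.75981711]), 'orientation': array([ 1.08240036, -0.1222873 , -0.23686308])}
{'K': array([[405.18403873,   0.        , 321.29578981],
       [  0.        , 405.18403873, 209.18220209],
       [  0.        ,   0.        ,   1.        ]]), 'dist': array([-0.03763781,  0.        ,  0.        ,  0.        ,  0.        ]), 'xyz': array([0.35668158, 0.00780466, 1.11138057]), 'orientation': array([ 0.08130169, -0.08994345, -1.54311042])}
{'clock': 0.1, 'joints': array([-1.24461717,  0.43516671,  0.02499661,  1.57399955, -0.0116025 ,
        1.13401491, -0.07510145]), 'dq': array([ 3.19073103e-04, -5.49161109e-05, -1.96861378e-04, -6.11221785e-04,
        1.35227921e-04,  1.92877383e-03,  6.15049598e-04]), 'joint_efforts': array([ 2.70418532e-03, -6.69121742e+01,  9.87744704e-01, -3.15149474e+01,
       -6.05996582e-02,  3.74534167e-02,  2.80960160e-05]), 'position': array([0.25971834, 0.56797354, 0.22601793]), 'ee_rot': array([-6.68483016e-01, -3.06947243e+00,  2.25137790e-03]), 'force': array([ 0.0298696 ,  0.38514571, -0.05669365]), 'ft_torque': array([ 0.02564552,  0.02783772, -0.04978329]), 'gripper_force': 0.0, 'width': 0.9991740725639472}
```

View pics/t0.png

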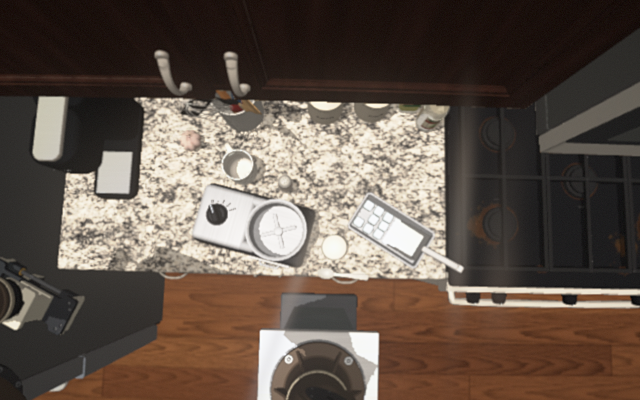

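View pics/s0.png

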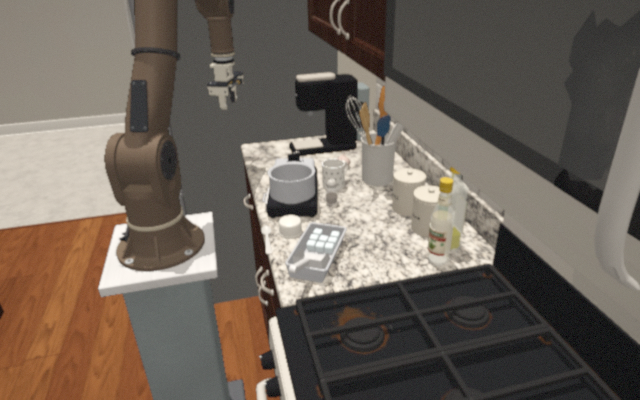

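The top view shows the pan (350–435, 195–265) with its scoop handle ending near (462, 270), and the crusher with its dial at (216, 213) and hopper at (279, 231). The ramekin is at (334, 245), the shaker at (286, 184) and the mug at (238, 165). The side view shows the same layout, with the pan near (317, 250).

```bash
python3 - <<'E'
from h import *
t=cv2.imread("pics/t0.png");s=cv2.imread("pics/s0.png")
a=cv2.resize(t[185:280,340:470],None,fx=6,fy=6,interpolation=cv2.INTER_CUBIC)[:, :780]
cv2.imwrite("pics/c1.png",a)
b=cv2.resize(t[175:275,185:325],None,fx=5,fy=5,interpolation=cv2.INTER_CUBIC)
cv2.imwrite("pics/c2.png",b)
E
```

```text
(no output)
```

View pics/c1.png

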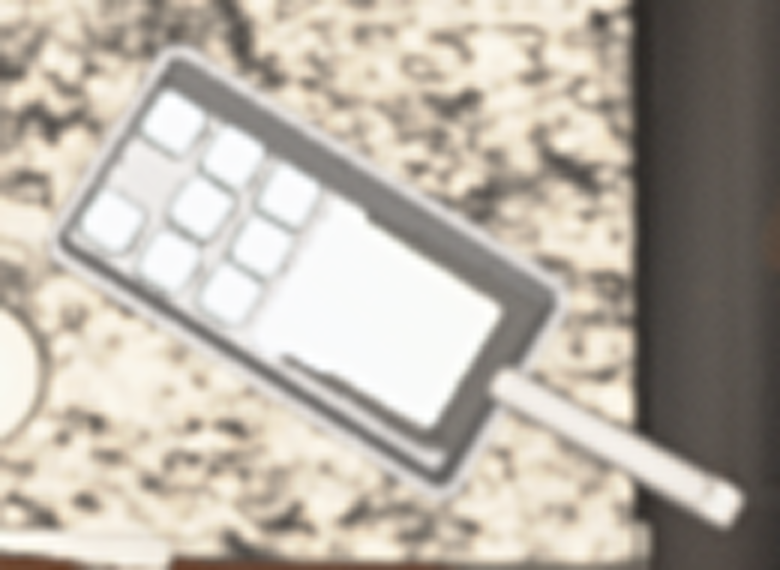

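View pics/c2.png

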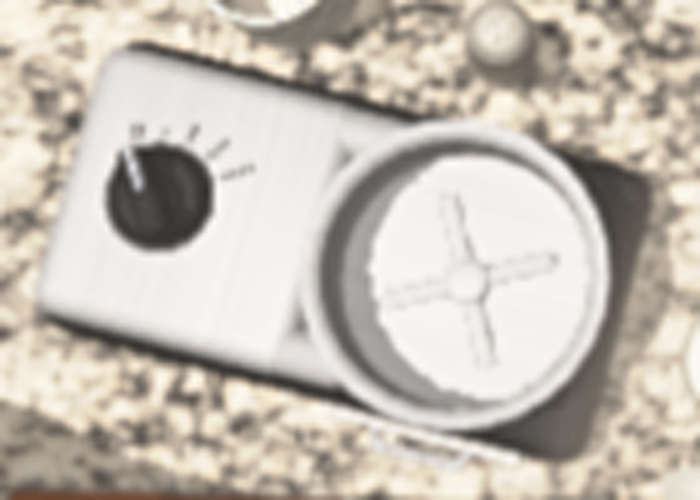

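The pan crop shows rim corners at (178,48), (565,295), (440,495) and (55,248), eight cubes at the left end in a 3×3 block missing one, and the handle running from (505,385) to (730,510). The crusher crop shows the hopper rim centred near (455,275) and the dial at (160,197), with its pointer line running to (125,150).

```bash
cat >> h.py <<'E'
def c1(l): return np.array(l,float)/6+[340,185]-0.42
def c2(l): return np.array(l,float)/5+[185,175]-0.4
E
python3 - <<'E'
from h import *
np.set_printoptions(precision=4,suppress=True)
P=onz("top",c1([(178,48),(565,295),(440,495),(55,248)]),.045)
print("pan corners",P,[np.linalg.norm(P[i]-P[i-1]) for i in range(4)])
c=P.mean(0);ax=(P[0]+P[3]-P[1]-P[2])/2;yaw=np.arctan2(ax[1],ax[0]);print("pan",c,"yaw",yaw)
h=onz("top",c1([(505,385),(730,510)]),[.052,.093]);dh=h[0]-h[1];print("handle",h,np.arctan2(dh[1],dh[0]),np.linalg.norm(dh))
Rz=lambda a:np.array([[np.cos(a),-np.sin(a)],[np.sin(a),np.cos(a)]])
ic=onz("top",c1([(175,123),(233,155),(290,193),(203,207),(112,222),(263,245),(170,262),(232,293)]),.033)[:,:2]
print("ice in pan",(ic-c[:2])@Rz(yaw)*1000)
print("handle in pan",(h[:,:2]-c[:2])@Rz(yaw)*1000)
t=cv2.imread("pics/t0.png")
H=onz("top",c2([(455,275)]),.132)[0];D=onz("top",c2([(160,197)]),.1)[0]
e=onz("top",c2([(302,275),(610,275),(455,120),(455,430)]),.132);print("hopper",H,np.linalg.norm(e[0]-e[1]),np.linalg.norm(e[2]-e[3]))
v=D-H;print("dial",D,"dist",np.linalg.norm(v[:2]),"crusher yaw",np.arctan2(v[1],v[0])-np.pi/2)
p=onz("top",c2([(125,148),(140,188)]),.127);d=p[0]-p[1];print("pointer",np.arctan2(d[1],d[0]),p)
print("ramekin",onz("top",[[334,245]],.041),"shaker",onz("top",[[286,184]],.08),"mug",onz("top",[[238,165]],.08))
# side cross-check
print("side proj hopper rim",proj("side",H),"pan",proj("side",P),"dial",proj("side",D))
s=arm.observe();print(R.from_rotvec(s["ee_rot"]).as_matrix())
E
```

```text
pan corners [[ 0.5217 -0.1231  0.045 ]
 [ 0.4164 -0.2954  0.045 ]
 [ 0.3278 -0.2403  0.045 ]
 [ 0.4314 -0.0701  0.045 ]] [np.float64(0.1047216408979998), np.float64(0.2019163618482977), np.float64(0.10439845555933126), np.float64(0.19922632393091128)]
pan [ 0.4243 -0.1822  0.045 ] yaw 1.0229715423190917
handle [[ 0.3762 -0.267   0.052 ]
 [ 0.3256 -0.351   0.093 ]] 1.0292263124148593 0.10634164851868179
ice in pan [[ 83.9922 -25.2489]
 [ 54.5309 -27.1605]
 [ 24.0797 -26.5446]
 [ 53.4385  -0.1052]
 [ 83.972   27.6099]
 [ 21.9402  -0.252 ]
 [ 52.7574  28.6676]
 [ 22.2419  25.3678]]
handle in pan [[ -97.4287   -3.0131]
 [-195.5468   -3.6268]]
hopper [0.4118 0.113  0.132 ] 0.14899859218405595 0.15005626255347262
dial [0.4488 0.266  0.1   ] dist 0.15745761337262235 crusher yaw -0.2371125880098226
pointer 0.4095220975480427 [[0.4699 0.2776 0.127 ]
 [0.4505 0.2692 0.127 ]]
ramekin [[ 0.3804 -0.0325  0.041 ]] shaker [[0.5329 0.0962 0.08  ]] mug [[0.5796 0.2225 0.08  ]]
side proj hopper rim [[290.574  171.3435]] pan [[344.9066 227.6501]
 [324.3636 269.1783]
 [285.7049 262.2452]
 [310.2602 222.9052]] dial [[293.3252 160.4056]]
[[-0.9094  0.4158 -0.0005]
 [ 0.4158  0.9094 -0.0014]
 [-0.0001 -0.0014 -1.    ]]
```

```bash
cat >> h.py <<'E'
PAN=np.array([.4243,-.1822]);YAW=1.025
def pw(x,y,z): c,s=np.cos(YAW),np.sin(YAW); return np.array([PAN[0]+c*x-s*y,PAN[1]+s*x+c*y,z])
def rot(yaw,pitch=0):
    "tool with x along the scoop's x at yaw, z down; pitch>0 = nose down"
    return (R.from_euler("z",yaw)*R.from_euler("y",pitch)*R.from_euler("x",np.pi)).as_matrix()
def plan(start,wps):
    "wps: (pos,Rmat,n); prints rows with rounding carried over"
    p,Q=np.array(start[0],float),R.from_matrix(start[1])
    S,D=[],[]
    for tp,tR,n in wps:
        tR=R.from_matrix(tR)
        for k in range(n):
            a=1/(n-k)
            s=np.round(Q.inv().apply((np.array(tp)-p)*a)/.3,3)
            d=np.round((Q.inv()*tR).as_rotvec()*a/.12,2)
            p=p+Q.apply(s*.3); Q=Q*R.from_rotvec(d*.12); S.append(s.tolist()); D.append(d.tolist())
    for i in range(0,len(S),10):
        print('{"slide":%s,"dr":%s}'%(str(S[i:i+10]).replace(" ",""),str(D[i:i+10]).replace(" ","")))
    return p,Q.as_matrix()
def now():
    s=arm.observe(); return s["position"],R.from_rotvec(s["ee_rot"]).as_matrix()
E
python3 - <<'E'
from h import *
g=pw(-.145,-.0033,.057);print(g)
up=g+[0,0,.10]
x=plan(now(),[([.42,.25,.24],rot(1.9),7),([.43,-.05,.24],rot(1.4),6),(up,rot(YAW),7),(g,rot(YAW),3)])
print(x)
E
```

```text
[ 0.35185122 -0.30784658  0.057     ]
{"slide":[[-0.132,-0.106,-0.006],[-0.144,-0.09,-0.007],[-0.153,-0.073,-0.006],[-0.161,-0.054,-0.007],[-0.166,-0.035,-0.006],[-0.169,-0.016,-0.007],[-0.169,0.004,-0.006],[-0.16,-0.049,-0.0],[-0.163,-0.035,-0.0],[-0.165,-0.022,-0.0]],"dr":[[-0.0,0.0,0.97],[-0.0,0.0,0.97],[-0.0,0.0,0.97],[-0.0,0.0,0.97],[-0.0,0.0,0.96],[-0.0,0.0,0.97],[-0.01,0.01,0.96],[0.0,-0.0,0.69],[0.0,-0.0,0.7],[0.0,-0.0,0.69]]}
{"slide":[[-0.167,-0.008,-0.0],[-0.166,0.006,-0.0],[-0.166,0.021,-0.001],[-0.127,-0.016,0.04],[-0.128,-0.009,0.039],[-0.128,-0.002,0.04],[-0.128,0.005,0.039],[-0.128,0.012,0.04],[-0.127,0.018,0.039],[-0.126,0.025,0.04]],"dr":[[0.0,-0.0,0.7],[0.0,-0.0,0.69],[0.0,-0.0,0.7],[0.0,-0.0,0.45],[0.0,-0.0,0.45],[0.0,-0.0,0.44],[0.0,-0.0,0.45],[0.0,-0.0,0.44],[0.0,-0.0,0.45],[0.0,-0.0,0.44]]}
{"slide":[[-0.0,0.0,0.111],[-0.0,0.0,0.111],[-0.0,0.0,0.111]],"dr":[[0.0,-0.0,0.0],[0.0,-0.0,0.0],[0.0,-0.0,0.0]]}
(array([ 0.35181649, -0.30776677,  0.05705239]), array([[ 5.18653649e-01,  8.54984420e-01,  1.86581993e-04],
       [ 8.54984398e-01, -5.18653679e-01,  1.99042761e-04],
       [ 2.66949897e-04,  5.62904389e-05, -9.99999963e-01]]))
```

```bash
python3 -m pendant '{"slide":[[-0.13,-0.11,0],[-0.14,-0.09,0],[-0.15,-0.07,0],[-0.16,-0.05,0],[-0.16,-0.035,0],[-0.165,-0.015,0],[-0.165,0,0],[-0.16,-0.05,0],[-0.16,-0.035,0],[-0.16,-0.02,0]],"dr":[[0,0,0.97],[0,0,0.97],[0,0,0.97],[0,0,0.97],[0,0,0.97],[0,0,0.97],[0,0,0.97],[0,0,0.7],[0,0,0.7],[0,0,0.7]],"claw":[1,1,1,1,1,1,1,1,1,1]}'
python3 -m pendant '{"slide":[[-0.16,-0.01,0],[-0.16,0,0],[-0.16,0.02,0],[-0.12,-0.015,0],[-0.12,-0.01,0],[-0.12,0,0],[-0.12,0.005,0],[-0.12,0.01,0],[-0.12,0.02,0],[0,0,0]],"dr":[[0,0,0.7],[0,0,0.7],[0,0,0.7],[0,0,0.45],[0,0,0.45],[0,0,0.45],[0,0,0.45],[0,0,0.45],[0,0,0.45],[0,0,0]],"claw":[0.5,0.5,0.5,0.5,0.5,0.5,0.5,0.5,0.5,0.5]}'
python3 - <<'E'
from h import *
g=pw(-.145,-.0033,.057);print(g,now())
plan(now(),[(g+[0,0,.05],rot(YAW),5),(g,rot(YAW),3)])
snap("top","t1")
E
```

```text
clock: 1.1
position: [0.4186, 0.1073, 0.2266]
ee_rot: [-2.141, -2.299, 0.0]
force: [1.3, 0.4, 0.2]
width: 1.001
gripper_force: 0.0
clock: 2.1
position: [0.3551, -0.2465, 0.227]
ee_rot: [2.708, 1.59, -0.001]
force: [0.6, -0.1, -0.5]
width: 0.501
gripper_force: 0.0
[ 0.35185122 -0.30784658  0.057     ] (array([ 0.35512111, -0.24654084,  0.22699686]), array([[ 4.87288068e-01,  8.73241247e-01,  2.53182396e-04],
       [ 8.73240192e-01, -4.87286980e-01, -1.72257120e-03],
       [-1.38084774e-03,  1.06047744e-03, -9.99998484e-01]]))
{"slide":[[-0.037,0.018,0.08],[-0.036,0.018,0.08],[-0.036,0.018,0.08],[-0.037,0.019,0.08],[-0.036,0.019,0.08],[0.0,0.0,0.056],[0.0,0.0,0.055],[0.0,0.0,0.056]],"dr":[[0.0,0.0,0.06],[0.0,0.0,0.06],[0.0,0.0,0.06],[0.0,0.01,0.06],[0.01,0.0,0.07],[-0.0,0.0,-0.0],[-0.0,0.0,-0.0],[-0.0,0.0,-0.0]]}
```

```bash
python3 -m pendant '{"slide":[[-0.037,0.018,0.08],[-0.036,0.018,0.08],[-0.036,0.018,0.08],[-0.037,0.019,0.08],[-0.036,0.019,0.08],[0,0,0.056],[0,0,0.055],[0,0,0.056],[0,0,0],[0,0,0]],"dr":[[0,0,0.06],[0,0,0.06],[0,0,0.06],[0,0,0.06],[0,0,0.06],[0,0,0],[0,0,0],[0,0,0],[0,0,0],[0,0,0]],"claw":[0.5,0.5,0.5,0.5,0.5,0.5,0.5,0.5,0.5,0.5]}' 60
python3 -m pendant '{"slide":[[0,0,0],[0,0,0],[0,0,0],[0,0,0],[0,0,0],[0,0,0],[0,0,0]],"dr":[[0,0,0],[0,0,0],[0,0,0],[0,0,0],[0,0,0],[0,0,0],[0,0,0]],"claw":[0,0,0,0,0,0,0]}' 60
python3 - <<'E'
from h import *
print(arm.observe()["ft_torque"])
t=snap("top","t2");s=snap("side","s2")
a=cv2.resize(t[185:280,340:470],None,fx=6,fy=6,interpolation=cv2.INTER_CUBIC)
b=cv2.resize(s[180:300,250:390],None,fx=4,fy=4,interpolation=cv2.INTER_CUBIC)
cv2.imwrite("pics/c3.png",np.hstack([cv2.resize(a,(400,292)),b[:292*480//480][:480,:400][:292]])[:,:,::-1])
E
```

```text
clock: 3.15
position: [0.3543, -0.3027, 0.0566]
ee_rot: [-2.729, -1.554, 0.0]
force: [0.3, -0.5, 1.3]
width: 0.498
gripper_force: 0.0
clock: 3.85
position: [0.3542, -0.3037, 0.0568]
ee_rot: [2.731, 1.552, 0.0]
force: [0.4, 0.2, 2.4]
width: 0.169
gripper_force: 60.0
[-0.01753611  0.06719382 -0.05611838]
```

```bash
python3 -m pendant '{"slide":[[0,-0.005,0.003],[0,-0.005,0],[0.02,0,0],[0.02,0,0],[0.02,0,0],[0.02,0,0],[0.02,0,0],[0.02,0,0],[0.02,0,0],[0.02,0,0]],"dr":[[0,0,0.0],[0,0,0],[0,0,-0.01],[0,0,-0.01],[0,0,-0.01],[0,0,-0.01],[0,0,0],[0,0,0],[0,0,0],[0,0,0]],"claw":[0,0,0,0,0,0,0,0,0,0]}' 60
python3 - <<'E'
from h import *
t=snap("top","t3")
a=cv2.resize(t[185:280,340:470],None,fx=6,fy=6,interpolation=cv2.INTER_CUBIC)
cv2.imwrite("pics/c4.png",a[:,:,::-1])
E
```

```text
clock: 4.95
position: [0.3763, -0.2635, 0.0568]
ee_rot: [2.725, 1.554, -0.0]
force: [-4.7, -7.9, 14.7]
width: 0.169
gripper_force: 60.0
```

View pics/c4.png

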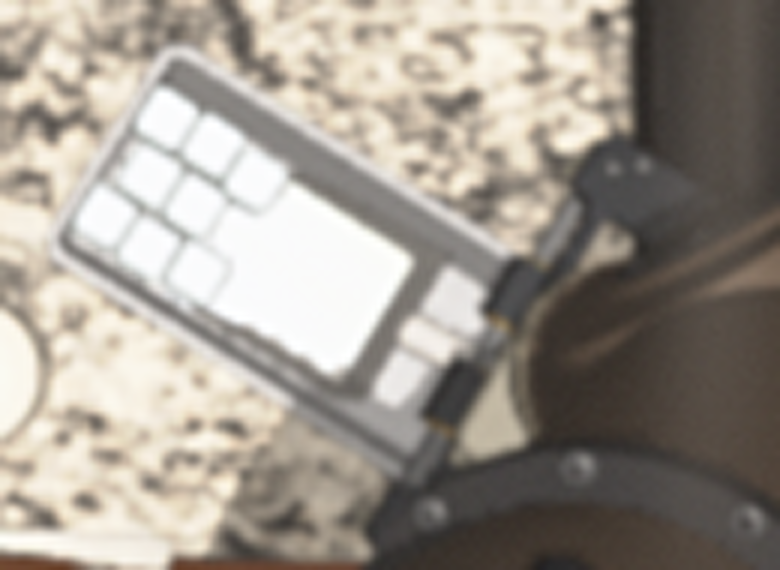

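The cubes are now packed against the end wall at (75–285, 90–300), two in the middle row and three in each outer row. The scoop floor is behind them.

```bash
python3 -m pendant '{"slide":[[0.014,0,0],[0.014,0,0],[0.014,0,0],[0.014,0,0],[0.014,0,0]],"dr":[[0,0,0],[0,0,0],[0,0,0],[0,0,0],[0,0,0]],"claw":[0,0,0,0,0]}'
python3 -m pendant '{"slide":[[0.014,0,0],[0.014,0,0],[0.014,0,0],[0.014,0,0],[0.014,0,0]],"dr":[[0,0,0],[0,0,0],[0,0,0],[0,0,0],[0,0,0]],"claw":[0,0,0,0,0]}'
python3 - <<'E'
from h import *
print(arm.observe()["ft_torque"])
t=snap("top","t4")
a=cv2.resize(t[185:280,340:470],None,fx=6,fy=6,interpolation=cv2.INTER_CUBIC)
cv2.imwrite("pics/c5.png",a[:,:,::-1])
E
```

```text
clock: 5.5
position: [0.3868, -0.2456, 0.0568]
ee_rot: [2.725, 1.554, -0.0]
force: [-7.5, -10.7, 19.7]
width: 0.169
gripper_force: 60.0
clock: 6.0
position: [0.3975, -0.2276, 0.0568]
ee_rot: [2.726, 1.553, -0.0]
force: [-6.6, -8.2, 16.7]
width: 0.175
gripper_force: 60.0
[-1.69536863  1.26404172 -0.04431826]
```

View pics/c5.png

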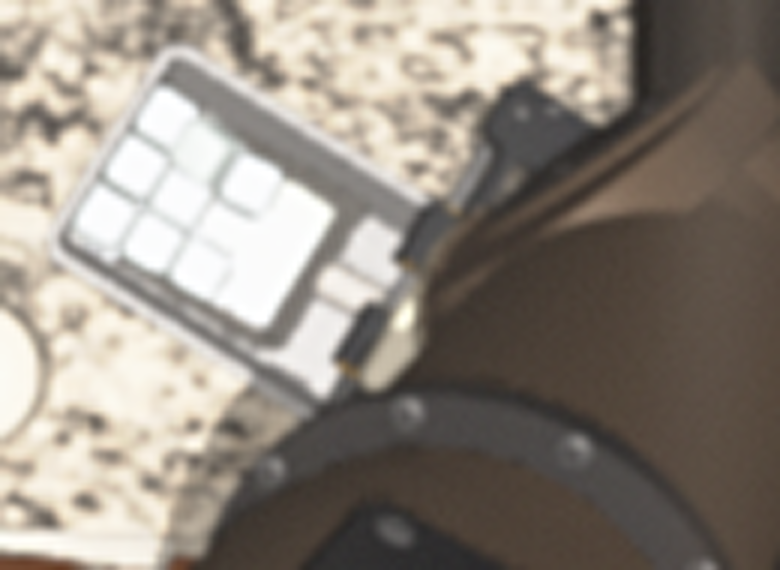

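The cubes are riding up onto the scoop floor: two columns are aboard, and the last column is against the end wall.

```bash
python3 -m pendant '{"slide":[[0.012,0,0],[0.012,0,0],[0.012,0,0]],"dr":[[0,0,0],[0,0,0],[0,0,0]],"claw":[0,0,0]}'
python3 -m pendant '{"slide":[[0.01,0,0],[0,0,0]],"dr":[[0,0,0],[0,0,0]],"claw":[0,0]}'
python3 - <<'E'
from h import *
p,_=now();d=p[:2]-PAN;print(d@[np.cos(YAW),np.sin(YAW)],arm.observe()["ft_torque"])
E
```

```text
clock: 6.35
position: [0.4027, -0.2188, 0.0568]
ee_rot: [2.725, 1.553, -0.001]
force: [-8.4, -12.3, 17.8]
width: 0.169
gripper_force: 60.0
clock: 6.55
position: [0.4029, -0.2183, 0.0568]
ee_rot: [2.725, 1.549, -0.004]
force: [-11.7, -19.2, 17.1]
width: 0.171
gripper_force: 60.0
-0.041931808442509766 [-3.63878661  2.56133424  0.16473505]
```

```bash
python3 -m pendant '{"slide":[[-0.01,0,0],[-0.007,0,-0.003],[-0.007,0,-0.003],[-0.007,0,-0.003],[-0.006,0,-0.003],[-0.003,0,-0.005],[0,0,0]],"dr":[[0,0.4,0],[0,0.4,0],[0,0.4,0],[0,0.4,0],[0,0.4,0],[0,0.2,0],[0,0,0]],"claw":[0,0,0,0,0,0,0]}'
python3 - <<'E'
from h import *
print(arm.observe()["ft_torque"])
t=snap("top","t5");s=snap("side","s5")
a=cv2.resize(t[185:265,340:440],None,fx=4,fy=4,interpolation=cv2.INTER_CUBIC)
b=cv2.resize(s[200:280,260:360],None,fx=4,fy=4,interpolation=cv2.INTER_CUBIC)
cv2.imwrite("pics/c6.png",np.hstack([a,b])[:,:,::-1])
E
```

```text
clock: 7.25
position: [0.3968, -0.2246, 0.0592]
ee_rot: [-2.599, -1.481, -0.344]
force: [0.7, 0.4, -1.5]
width: 0.171
gripper_force: 60.0
[-0.68095323  0.46611938  0.01347712]
```

View pics/c6.png

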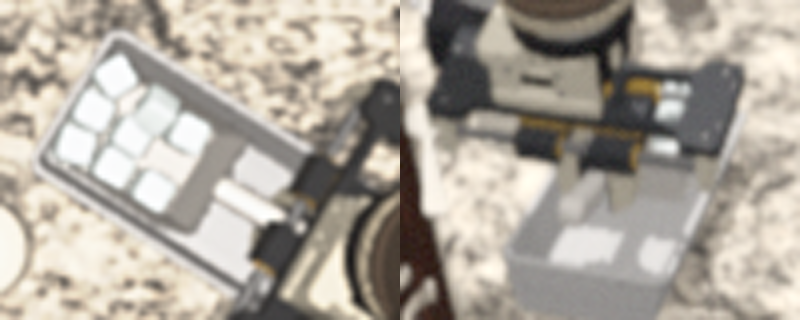

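All the cubes seem to ride on the tilted scoop in the top crop (60–210, 50–210), now near the end wall. I'll lift slowly.

```bash
cat >> h.py <<'E'
HOP=np.array([.4118,.113]);N=np.array([.136,0,.048])
def dump(yaw,pitch,back,z):
    Rm=rot(yaw,pitch); n=np.r_[HOP-back*np.array([np.cos(yaw),np.sin(yaw)]),z]; return n-Rm@N,Rm
E
python3 - <<'E'
from h import *
p,Q=now();print(R.from_matrix(Q@R.from_euler("x",-np.pi).as_matrix()).as_euler("zyx"))
q=plan((p,Q),[(p+[0,0,.005],Q,2),(p+[0,0,.15],Q,16)])
E
```

```text
[ 1.05334809 -0.13188492  0.22849928]
{"slide":[[0.002,-0.0,-0.008],[0.002,-0.0,-0.008],[0.008,-0.0,-0.029],[0.008,-0.0,-0.029],[0.008,-0.0,-0.029],[0.008,-0.0,-0.029],[0.008,-0.0,-0.029],[0.008,-0.0,-0.029],[0.008,-0.0,-0.029],[0.008,-0.0,-0.029]],"dr":[[0.0,0.0,0.0],[0.0,0.0,0.0],[0.0,0.0,0.0],[0.0,0.0,0.0],[0.0,0.0,0.0],[0.0,0.0,0.0],[0.0,0.0,0.0],[0.0,0.0,0.0],[0.0,0.0,0.0],[0.0,0.0,0.0]]}
{"slide":[[0.008,-0.0,-0.029],[0.008,-0.0,-0.029],[0.008,-0.0,-0.029],[0.008,-0.0,-0.03],[0.008,-0.0,-0.029],[0.007,-0.0,-0.03],[0.008,-0.0,-0.029],[0.007,-0.0,-0.03]],"dr":[[0.0,0.0,0.0],[0.0,0.0,0.0],[0.0,0.0,0.0],[0.0,0.0,0.0],[0.0,0.0,0.0],[0.0,0.0,0.0],[0.0,0.0,0.0],[0.0,0.0,0.0]]}
```

```bash
python3 -m pendant '{"slide":[[0.002,0,-0.008],[0.004,0,-0.015],[0.008,0,-0.029],[0.008,0,-0.029],[0.008,0,-0.029],[0.008,0,-0.029],[0.008,0,-0.029],[0.008,0,-0.029],[0.008,0,-0.029],[0.008,0,-0.029]],"dr":[[0,0,0],[0,0,0],[0,0,0],[0,0,0],[0,0,0],[0,0,0],[0,0,0],[0,0,0],[0,0,0],[0,0,0]],"claw":[0,0,0,0,0,0,0,0,0,0]}'
python3 -m pendant '{"slide":[[0.008,0,-0.029],[0.008,0,-0.029],[0.008,0,-0.029],[0.008,0,-0.029],[0.008,0,-0.029],[0.008,0,-0.029],[0.004,0,-0.015],[0,0,0]],"dr":[[0,0,0],[0,0,0],[0,0,0],[0,0,0],[0,0,0],[0,0,0],[0,0,0],[0,0,0]],"claw":[0,0,0,0,0,0,0,0]}'
python3 - <<'E'
from h import *
t=snap("top","t7");s=snap("side","s7")
a=cv2.resize(t[165:265,320:440],None,fx=4,fy=4,interpolation=cv2.INTER_CUBIC)
b=cv2.resize(s[180:280,270:350],None,fx=4,fy=4,interpolation=cv2.INTER_CUBIC)
cv2.imwrite("pics/c7.png",np.hstack([a,b])[:,:,::-1])
q=plan(now(),[(*dump(1.2,-.26,.12,.23),8),(*dump(1.5,-.26,.02,.23),10)])
E
```

```text
clock: 8.35
position: [0.3979, -0.2233, 0.1397]
ee_rot: [-2.597, -1.484, -0.345]
force: [-0.8, 0.9, -3.2]
width: 0.168
gripper_force: 60.0
clock: 9.15
position: [0.3984, -0.2233, 0.1984]
ee_rot: [-2.597, -1.485, -0.346]
force: [0.5, -0.8, -2.6]
width: 0.169
gripper_force: 60.0
{"slide":[[0.019,-0.048,-0.014],[0.02,-0.048,-0.013],[0.021,-0.048,-0.013],[0.022,-0.047,-0.013],[0.023,-0.047,-0.013],[0.024,-0.047,-0.013],[0.025,-0.046,-0.012],[0.026,-0.046,-0.012],[0.035,0.016,0.009],[0.034,0.017,0.009]],"dr":[[0.04,-0.0,-0.16],[0.04,-0.0,-0.16],[0.04,-0.01,-0.16],[0.05,-0.0,-0.16],[0.04,-0.01,-0.16],[0.05,-0.0,-0.17],[0.04,-0.01,-0.16],[0.05,-0.0,-0.17],[0.06,-0.0,-0.24],[0.06,-0.0,-0.24]]}
{"slide":[[0.034,0.018,0.009],[0.033,0.019,0.009],[0.032,0.02,0.009],[0.032,0.021,0.008],[0.031,0.022,0.008],[0.031,0.024,0.008],[0.03,0.024,0.008],[0.028,0.026,0.008]],"dr":[[0.07,-0.0,-0.24],[0.06,-0.0,-0.24],[0.07,-0.0,-0.24],[0.06,-0.0,-0.24],[0.07,-0.0,-0.24],[0.06,-0.0,-0.24],[0.07,-0.0,-0.25],[0.06,-0.0,-0.24]]}
```

View pics/c7.png

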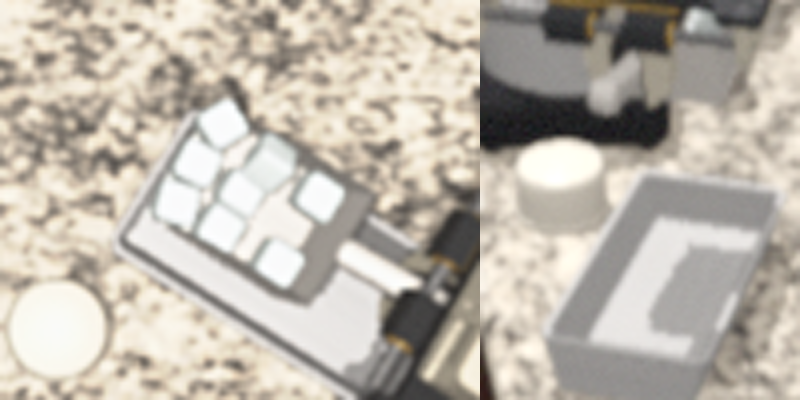

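All eight cubes are aboard, but the one at (225,125) overhangs the nose's left corner. Before leaving the area above the pan, I'll back up over it, lower a little and tilt the nose further up so that cube slides back.

```bash
python3 - <<'E'
from h import *
p,Q=now();u=np.array([np.cos(YAW),np.sin(YAW),0])
q=plan((p,Q),[(p-.022*u-[0,0,.055],rot(1.04,-.50),10)])
E
```

```text
{"slide":[[-0.012,-0.0,0.016],[-0.012,-0.0,0.015],[-0.013,-0.0,0.015],[-0.013,-0.0,0.015],[-0.013,-0.0,0.015],[-0.014,-0.0,0.014],[-0.014,-0.0,0.014],[-0.014,-0.0,0.014],[-0.015,-0.0,0.013],[-0.015,-0.001,0.013]],"dr":[[0.0,0.2,-0.0],[0.0,0.2,-0.0],[0.0,0.2,-0.0],[0.0,0.2,-0.0],[0.0,0.19,-0.0],[0.0,0.2,-0.0],[0.0,0.19,-0.0],[0.0,0.2,-0.0],[0.0,0.19,-0.0],[0.0,0.2,-0.01]]}
```

```bash
python3 -m pendant '{"slide":[[-0.012,0,0.016],[-0.012,0,0.015],[-0.013,0,0.015],[-0.013,0,0.015],[-0.013,0,0.015],[-0.014,0,0.014],[-0.014,0,0.014],[-0.014,0,0.014],[-0.015,0,0.013],[-0.015,0,0.013]],"dr":[[0,0.2,0],[0,0.2,0],[0,0.2,0],[0,0.2,0],[0,0.2,0],[0,0.2,0],[0,0.2,0],[0,0.2,0],[0,0.2,0],[0,0.2,0]],"claw":[0,0,0,0,0,0,0,0,0,0]}'
python3 -m pendant '{"slide":[[0,0,0],[0,0,0],[0,0,0]],"dr":[[0,0.2,0],[0,0.2,0],[0,0,0]],"claw":[0,0,0]}'
python3 - <<'E'
from h import *
t=snap("top","t8");s=snap("side","s8")
a=cv2.resize(t[165:265,320:440],None,fx=4,fy=4,interpolation=cv2.INTER_CUBIC)
b=cv2.resize(s[180:280,270:350],None,fx=4,fy=4,interpolation=cv2.INTER_CUBIC)
cv2.imwrite("pics/c8.png",np.hstack([a,b])[:,:,::-1])
E
```

```text
clock: 10.25
position: [0.3867, -0.2422, 0.1419]
ee_rot: [-2.451, -1.401, -0.632]
force: [-0.3, 0.3, -3.0]
width: 0.17
gripper_force: 60.0
clock: 10.55
position: [0.3866, -0.2425, 0.1424]
ee_rot: [-2.42, -1.381, -0.686]
force: [0.4, 0.3, -3.0]
width: 0.168
gripper_force: 60.0
```

View pics/c8.png

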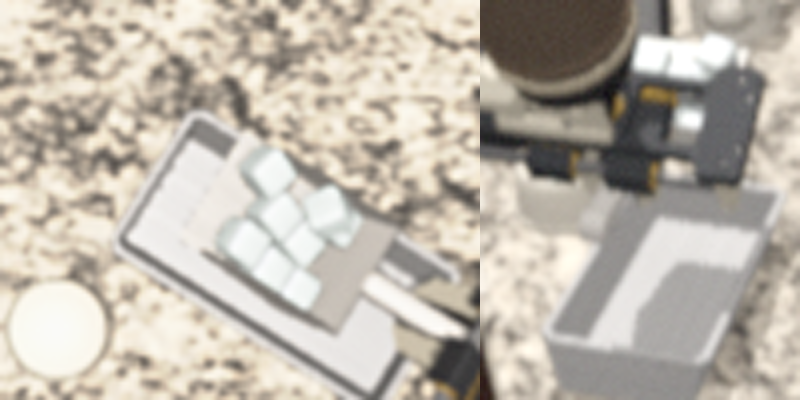

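All eight cubes have slid back well inside the bowl (225–350, 150–310) and the pan is empty. Next I'll carry them to the hopper.

```bash
python3 - <<'E'
from h import *
p,Q=now();print(R.from_matrix(Q).as_matrix()[2,0])
x=plan((p,Q),[(p+[0,0,.006],rot(1.04,-.54),1),(p+[0,0,.07],rot(1.06,-.54),4),(*dump(1.25,-.54,.10,.27),7),(*dump(1.5,-.5,.02,.24),8)])
print("dump");
for a in np.linspace(0,1,1): pass
w=[]
for k in range(1,21):
    f=k/20; w.append((*dump(1.5,-.5+1.0*f,.02,max(.12,.24-.16*f)),1))
y=plan(x,w);print(y)
E
```

```text
0.5241574671892895
{"slide":[[0.01,-0.0,-0.017],[0.028,-0.0,-0.046],[0.027,-0.0,-0.046],[0.028,-0.0,-0.046],[0.027,-0.0,-0.045],[0.042,-0.051,0.009],[0.043,-0.05,0.01],[0.044,-0.048,0.011],[0.045,-0.047,0.011],[0.046,-0.046,0.012]],"dr":[[0.01,-0.1,-0.01],[0.02,0.0,-0.04],[0.02,0.0,-0.03],[0.02,0.0,-0.04],[0.02,0.0,-0.03],[0.12,0.0,-0.19],[0.12,0.0,-0.2],[0.12,0.0,-0.19],[0.11,0.0,-0.2],[0.12,0.0,-0.19]]}
{"slide":[[0.047,-0.045,0.012],[0.049,-0.043,0.013],[0.025,0.017,0.027],[0.024,0.018,0.026],[0.024,0.019,0.026],[0.024,0.02,0.025],[0.023,0.021,0.025],[0.023,0.022,0.025],[0.022,0.023,0.024],[0.022,0.023,0.024]],"dr":[[0.11,0.0,-0.2],[0.12,0.0,-0.19],[0.13,-0.04,-0.23],[0.13,-0.04,-0.23],[0.13,-0.04,-0.23],[0.13,-0.04,-0.22],[0.13,-0.04,-0.23],[0.13,-0.04,-0.22],[0.13,-0.05,-0.22],[0.12,-0.04,-0.23]]}
dump
{"slide":[[-0.004,0.0,0.001],[-0.003,0.0,0.001],[-0.002,0.0,0.002],[-0.001,0.0,0.003],[0.001,0.0,0.003],[0.002,0.0,0.003],[0.003,0.0,0.004],[0.005,0.0,0.004],[0.006,0.0,0.004],[0.007,0.0,0.004]],"dr":[[0.0,-0.42,0.0],[0.0,-0.41,-0.0],[0.0,-0.42,-0.0],[0.0,-0.42,-0.0],[0.0,-0.41,-0.0],[0.0,-0.42,-0.0],[0.0,-0.42,-0.0],[0.0,-0.41,-0.0],[0.0,-0.42,-0.0],[0.0,-0.42,-0.0]]}
{"slide":[[0.009,0.0,0.005],[0.009,0.0,0.004],[0.012,0.0,0.004],[0.012,0.0,0.004],[0.014,0.0,0.003],[0.009,0.0,-0.022],[0.008,0.0,-0.023],[0.009,0.0,-0.022],[0.008,0.0,-0.022],[0.009,0.0,-0.023]],"dr":[[0.0,-0.41,-0.0],[0.0,-0.42,-0.0],[0.0,-0.42,-0.0],[0.0,-0.41,-0.0],[0.0,-0.42,-0.0],[0.0,-0.42,-0.0],[0.0,-0.41,-0.0],[0.0,-0.42,-0.0],[0.0,-0.42,-0.0],[0.0,-0.41,-0.0]]}
(array([ 0.4034358 , -0.00298254,  0.22733594]), array([[ 6.22374602e-02,  9.97489764e-01, -3.37737947e-02],
       [ 8.75638163e-01, -7.08106276e-02, -4.77748536e-01],
       [-4.78940818e-01,  1.60231875e-04, -8.77847178e-01]]))
```

```bash
python3 -m pendant '{"slide":[[0.01,0,-0.017],[0.028,0,-0.046],[0.028,0,-0.046],[0.028,0,-0.046],[0.028,0,-0.046],[0.042,-0.051,0.009],[0.043,-0.05,0.01],[0.044,-0.048,0.011],[0.045,-0.047,0.011],[0.046,-0.046,0.012]],"dr":[[0,-0.1,0],[0.02,0,-0.04],[0.02,0,-0.04],[0.02,0,-0.04],[0.02,0,-0.03],[0.12,0,-0.19],[0.12,0,-0.2],[0.12,0,-0.19],[0.11,0,-0.2],[0.12,0,-0.19]],"claw":[0,0,0,0,0,0,0,0,0,0]}'
python3 -m pendant '{"slide":[[0.047,-0.045,0.012],[0.049,-0.043,0.013],[0.025,0.017,0.027],[0.024,0.018,0.026],[0.024,0.019,0.026],[0.024,0.02,0.025],[0.023,0.021,0.025],[0.023,0.022,0.025],[0.022,0.023,0.024],[0.022,0.023,0.024]],"dr":[[0.11,0,-0.2],[0.12,0,-0.19],[0.13,-0.04,-0.23],[0.13,-0.04,-0.23],[0.13,-0.04,-0.23],[0.13,-0.04,-0.22],[0.13,-0.04,-0.23],[0.13,-0.04,-0.22],[0.13,-0.05,-0.22],[0.12,-0.04,-0.23]],"claw":[0,0,0,0,0,0,0,0,0,0]}'
python3 - <<'E'
from h import *
snap("top","t9");snap("side","s9")
p,Q=now();n=p+Q@N
print("nose",n,"tool z comp",Q[2,0],"target",dump(1.5,-.5,.02,.24)[0], proj("top",[n]),proj("side",[n]))
w=[]
for k in range(1,21):
    f=k/20; w.append((*dump(1.5,-.5+1.0*f,.02,max(.125,.245-.16*f)),1))
plan((p,Q),w)
E
```

```text
clock: 11.65
position: [0.3501, -0.1509, 0.2344]
ee_rot: [-2.288, -1.56, -0.634]
force: [-0.4, 1.0, -2.1]
width: 0.17
gripper_force: 60.0
clock: 12.65
position: [0.4011, -0.0478, 0.217]
ee_rot: [-2.014, -1.881, -0.515]
force: [0.2, -0.2, -2.0]
width: 0.169
gripper_force: 60.0
nose [0.41082527 0.09518848 0.24003117] tool z comp 0.4794885936764855 target [ 0.40031485 -0.04895693  0.21692209] [[278.55086736 227.29300794]] [[289.50639741 141.6402362 ]]
{"slide":[[-0.003,-0.003,-0.017],[-0.003,0.0,0.001],[-0.001,0.0,0.003],[-0.001,0.0,0.002],[0.001,0.0,0.003],[0.002,0.0,0.004],[0.003,0.0,0.003],[0.004,0.0,0.004],[0.006,0.0,0.004],[0.008,0.0,0.004]],"dr":[[-0.01,-0.42,0.03],[0.0,-0.41,0.0],[0.0,-0.42,0.0],[0.0,-0.42,0.0],[0.0,-0.41,0.0],[0.0,-0.42,0.0],[0.0,-0.42,0.0],[0.0,-0.41,0.0],[0.0,-0.42,0.0],[0.0,-0.42,0.0]]}
{"slide":[[0.008,0.0,0.005],[0.01,0.0,0.004],[0.011,0.0,0.004],[0.013,0.0,0.004],[0.014,0.0,0.003],[0.008,0.0,-0.022],[0.009,0.0,-0.022],[0.008,0.0,-0.023],[0.009,0.0,-0.022],[0.008,0.0,-0.023]],"dr":[[0.0,-0.41,0.0],[0.0,-0.42,0.0],[0.0,-0.42,0.0],[0.0,-0.41,0.0],[0.0,-0.42,0.0],[0.0,-0.42,0.0],[0.0,-0.41,0.0],[0.0,-0.42,0.0],[0.0,-0.42,0.0],[0.0,-0.41,0.0]]}
```

```bash
python3 -m pendant '{"slide":[[-0.003,-0.003,-0.017],[-0.003,0,0],[-0.001,0,0.003],[-0.001,0,0.002],[0.001,0,0.003],[0.002,0,0.004],[0.003,0,0.003],[0.004,0,0.004],[0.006,0,0.004],[0.008,0,0.004]],"dr":[[0,-0.42,0],[0,-0.42,0],[0,-0.42,0],[0,-0.42,0],[0,-0.42,0],[0,-0.42,0],[0,-0.42,0],[0,-0.42,0],[0,-0.42,0],[0,-0.42,0]],"claw":[0,0,0,0,0,0,0,0,0,0]}'
python3 -m pendant '{"slide":[[0.008,0,0.005],[0.01,0,0.004],[0.011,0,0.004],[0.013,0,0.004],[0.014,0,0.003],[0.008,0,-0.022],[0.009,0,-0.022],[0.008,0,-0.023],[0.009,0,-0.022],[0.008,0,-0.023]],"dr":[[0,-0.42,0],[0,-0.42,0],[0,-0.42,0],[0,-0.42,0],[0,-0.42,0],[0,-0.42,0],[0,-0.42,0],[0,-0.42,0],[0,-0.42,0],[0,-0.42,0]],"claw":[0,0,0,0,0,0,0,0,0,0]}'
python3 - <<'E'
from h import *
snap("top","t10")
p,Q=now();n=p+Q@N
print("nose",n,"tool z comp",Q[2,0],"target",dump(1.5,.5,.02,.125)[0])
w=[]
for k in range(1,6):
    f=k/5; w.append((*dump(1.5,.5+.25*f,.02,.125-.01*f),1))
plan((p,Q),w)
E
```

```text
clock: 13.75
position: [0.3994, -0.0446, 0.2139]
ee_rot: [2.297, 2.136, -0.005]
force: [0.2, 0.4, -3.3]
width: 0.166
gripper_force: 60.0
clock: 14.75
position: [0.4024, -0.0048, 0.2333]
ee_rot: [2.011, 1.87, -0.523]
force: [0.8, 0.3, -1.3]
width: 0.17
gripper_force: 60.0
nose [0.40959481 0.09215596 0.12482217] tool z comp -0.489698613506363 target [ 0.40357052 -0.00304737  0.23232584]
{"slide":[[0.012,0.003,-0.013],[0.012,-0.0,-0.017],[0.013,-0.0,-0.017],[0.012,-0.0,-0.017],[0.013,-0.0,-0.018]],"dr":[[0.02,-0.32,0.0],[-0.0,-0.42,0.0],[-0.0,-0.41,0.0],[-0.0,-0.42,0.0],[-0.0,-0.42,0.01]]}
```

```bash
python3 -m pendant '{"slide":[[0.012,0.003,-0.013],[0.012,0,-0.017],[0.013,0,-0.017],[0.012,0,-0.017],[0.013,0,-0.018],[0,0,0],[0,0,0],[0,0,0],[0,0,0]],"dr":[[0,-0.38,0],[0,-0.42,0],[0,-0.42,0],[0,-0.42,0],[0,-0.42,0],[0,0,0],[0,0,0],[0,0,0],[0,0,0]],"claw":[0,0,0,0,0,0,0,0,0]}'
python3 - <<'E'
from h import *
f=[]
for i in range(8):
    t=arm.get_image("top"); f.append(arm.observe()["force"][2])
print(np.round(f,1))
cv2.imwrite("pics/t11.png",t[:,:,::-1]);s=snap("side","s11")
a=cv2.resize(t[175:275,235:335],None,fx=4,fy=4,interpolation=cv2.INTER_CUBIC)
b=cv2.resize(s[130:230,250:350],None,fx=4,fy=4,interpolation=cv2.INTER_CUBIC)
cv2.imwrite("pics/c9.png",np.hstack([a,b])[:,:,::-1])
p,Q=now();n=p+Q@N;print(n,Q[2,0])
plan((p,Q),[(*dump(1.5,.75,.02,.20),6),(*dump(1.3,.3,.10,.25),8)])
E
```

```text
clock: 15.7
position: [0.4054, 0.0236, 0.2427]
ee_rot: [1.853, 1.722, -0.732]
force: [-0.8, -1.2, -1.7]
width: 0.166
gripper_force: 60.0
[-0.3 -1.7 -0.9 -1.2 -1.8 -0.9 -1.8 -1.4]
[0.41040643 0.09036934 0.11424407] -0.6854418176895098
{"slide":[[-0.032,0.0,-0.035],[-0.032,0.0,-0.035],[-0.031,0.0,-0.036],[-0.032,0.0,-0.035],[-0.031,0.0,-0.036],[-0.032,0.0,-0.035],[-0.04,-0.018,0.033],[-0.042,-0.016,0.031],[-0.045,-0.015,0.028],[-0.046,-0.014,0.026]],"dr":[[0.0,0.01,-0.0],[0.0,0.01,-0.0],[0.0,0.01,-0.0],[0.0,0.0,-0.0],[0.0,0.01,-0.0],[0.01,0.0,-0.01],[0.1,0.47,0.18],[0.11,0.47,0.18],[0.1,0.47,0.18],[0.11,0.47,0.18]]}
{"slide":[[-0.048,-0.013,0.024],[-0.05,-0.011,0.021],[-0.051,-0.01,0.018],[-0.052,-0.009,0.016]],"dr":[[0.1,0.47,0.18],[0.11,0.46,0.18],[0.1,0.47,0.19],[0.1,0.46,0.18]]}
```

```bash
python3 -m pendant '{"slide":[[-0.032,0,-0.035],[-0.032,0,-0.035],[-0.031,0,-0.035],[-0.032,0,-0.035],[-0.031,0,-0.035],[-0.032,0,-0.035],[0,0,0]],"dr":[[0,0,0],[0,0,0],[0,0,0],[0,0,0],[0,0,0],[0,0,0],[0,0,0]],"claw":[0,0,0,0,0,0,0]}'
python3 - <<'E'
from h import *
f=[]
for i in range(8):
    t=arm.get_image("top"); f.append(arm.observe()["force"][2])
print(np.mean(f))
cv2.imwrite("pics/t12.png",t[:,:,::-1]);s=snap("side","s12")
a=cv2.resize(t[175:275,235:335],None,fx=4,fy=4,interpolation=cv2.INTER_CUBIC)
b=cv2.resize(s[110:210,240:340],None,fx=4,fy=4,interpolation=cv2.INTER_CUBIC)
cv2.imwrite("pics/c10.png",np.hstack([a,b])[:,:,::-1])
p,Q=now();n=p+Q@N;print(n,Q[2,0])
def put(x,z,pitch=0): # TCP for scoop origin(level) at pan x; gripped at -.090
    return pw(x-.090,0,z),rot(YAW,pitch)
x=plan((p,Q),[(*dump(1.3,.35,.13,.24),8),(*put(-.045,.20),10)])
print(x)
E
```

```text
clock: 16.85
position: [0.4061, 0.0265, 0.3289]
ee_rot: [1.852, 1.722, -0.729]
force: [0.6, 0.2, -1.6]
width: 0.165
gripper_force: 60.0
-1.464825784654828
[0.41022481 0.09193063 0.19886007] -0.6858580581688718
{"slide":[[-0.047,-0.02,0.041],[-0.049,-0.018,0.039],[-0.051,-0.017,0.037],[-0.053,-0.015,0.034],[-0.056,-0.013,0.032],[-0.057,-0.012,0.029],[-0.059,-0.01,0.027],[-0.061,-0.009,0.023],[-0.038,0.018,0.061],[-0.04,0.019,0.059]],"dr":[[0.11,0.42,0.18],[0.11,0.42,0.18],[0.11,0.42,0.18],[0.11,0.42,0.18],[0.11,0.42,0.18],[0.11,0.42,0.17],[0.11,0.42,0.18],[0.12,0.43,0.17],[0.04,0.29,0.23],[0.04,0.29,0.23]]}
{"slide":[[-0.041,0.021,0.058],[-0.042,0.022,0.056],[-0.044,0.024,0.055],[-0.045,0.025,0.053],[-0.046,0.027,0.051],[-0.047,0.028,0.049],[-0.048,0.03,0.047],[-0.049,0.031,0.046]],"dr":[[0.04,0.29,0.23],[0.04,0.29,0.23],[0.04,0.29,0.23],[0.04,0.29,0.22],[0.04,0.29,0.23],[0.04,0.29,0.22],[0.04,0.29,0.23],[0.04,0.29,0.22]]}
(array([ 0.35412144, -0.29753321,  0.20004358]), array([[ 5.19064453e-01,  8.54735090e-01,  1.40759507e-04],
       [ 8.54735027e-01, -5.19064470e-01,  3.31401533e-04],
       [ 3.56323778e-04, -5.17066744e-05, -9.99999935e-01]]))
```

View pics/c10.png

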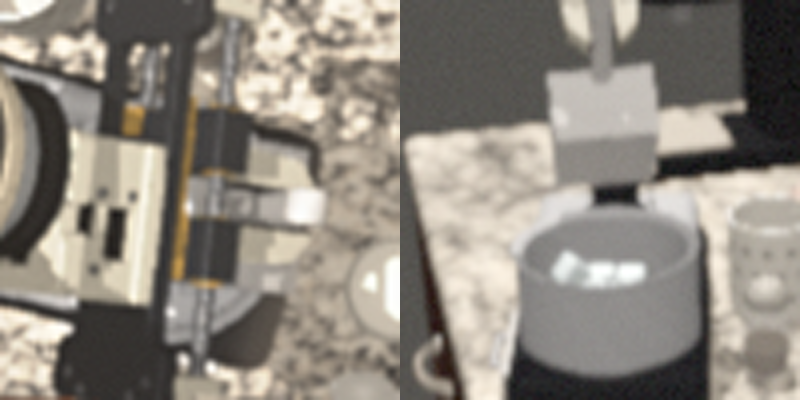

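The side crop shows ice lying in the hopper (555–645, 255–285). The raised scoop is empty, and the 1.4 N force matches its bare weight. Now the scoop goes back to the pan.

```bash
python3 -m pendant '{"slide":[[-0.047,-0.02,0.041],[-0.049,-0.018,0.039],[-0.051,-0.017,0.037],[-0.053,-0.015,0.034],[-0.056,-0.013,0.032],[-0.057,-0.012,0.029],[-0.059,-0.01,0.027],[-0.061,-0.009,0.023],[-0.038,0.018,0.061],[-0.04,0.019,0.059]],"dr":[[0.11,0.42,0.18],[0.11,0.42,0.18],[0.11,0.42,0.18],[0.11,0.42,0.18],[0.11,0.42,0.18],[0.11,0.42,0.17],[0.11,0.42,0.18],[0.12,0.43,0.17],[0.04,0.29,0.23],[0.04,0.29,0.23]],"claw":[0,0,0,0,0,0,0,0,0,0]}'
python3 -m pendant '{"slide":[[-0.041,0.021,0.058],[-0.042,0.022,0.056],[-0.044,0.024,0.055],[-0.045,0.025,0.053],[-0.046,0.027,0.051],[-0.047,0.028,0.049],[-0.048,0.03,0.047],[-0.049,0.031,0.046],[0,0,0]],"dr":[[0.04,0.29,0.23],[0.04,0.29,0.23],[0.04,0.29,0.23],[0.04,0.29,0.23],[0.04,0.29,0.23],[0.04,0.29,0.23],[0.04,0.29,0.23],[0.04,0.29,0.23],[0,0,0]],"claw":[0,0,0,0,0,0,0,0,0]}'
python3 - <<'E'
from h import *
p,Q=now();print(p,Q)
g=pw(-.125,0,.059)
plan((p,Q),[(g+[0,0,.06],rot(YAW),6),(g,rot(YAW),6)])
E
```

```text
clock: 18.3
position: [0.3485, -0.1562, 0.3055]
ee_rot: [2.403, 1.719, -0.327]
force: [-0.5, 0.8, -1.2]
width: 0.17
gripper_force: 60.0
clock: 19.2
position: [0.3524, -0.3, 0.1989]
ee_rot: [-2.744, -1.528, 0.001]
force: [-0.2, 1.1, -0.8]
width: 0.171
gripper_force: 60.0
[ 0.35242935 -0.30000258  0.19891321] [[ 5.26830153e-01  8.49969554e-01 -1.32209036e-03]
 [ 8.49970538e-01 -5.26829990e-01  4.97187632e-04]
 [-2.73922503e-04 -1.38567129e-03 -9.99999002e-01]]
{"slide":[[0.007,0.0,0.044],[0.007,0.0,0.044],[0.007,0.0,0.045],[0.007,0.0,0.044],[0.008,0.001,0.045],[0.007,0.0,0.044],[0.0,0.0,0.033],[0.0,0.0,0.033],[0.0,0.0,0.034],[0.0,0.0,0.033]],"dr":[[-0.0,0.0,-0.01],[-0.0,0.0,-0.01],[-0.0,0.0,-0.01],[-0.0,0.0,-0.02],[-0.01,0.0,-0.01],[-0.0,0.0,-0.02],[-0.0,0.0,0.0],[-0.0,0.0,0.0],[-0.0,0.0,0.0],[-0.0,0.0,0.0]]}
{"slide":[[0.0,0.0,0.034],[0.0,0.0,0.033]],"dr":[[-0.0,0.0,0.0],[-0.0,0.0,0.0]]}
```

```bash
python3 -m pendant '{"slide":[[0.007,0,0.044],[0.007,0,0.044],[0.007,0,0.045],[0.007,0,0.044],[0.008,0,0.045],[0.007,0,0.044],[0,0,0.033],[0,0,0.033],[0,0,0.034]],"dr":[[0,0,-0.01],[0,0,-0.01],[0,0,-0.01],[0,0,-0.02],[0,0,-0.01],[0,0,-0.02],[0,0,0],[0,0,0],[0,0,0]],"claw":[0,0,0,0,0,0,0,0,0]}'
python3 -m pendant '{"slide":[[0,0,0.033],[0,0,0.033],[0,0,0.033],[0,0,0]],"dr":[[0,0,0],[0,0,0],[0,0,0],[0,0,0]],"claw":[0,0,0,0]}'
python3 - <<'E'
from h import *
t=snap("top","t13");print(arm.observe()["force"],now()[0])
# handle end of scoop: expected pixel vs bright pixels on dark stove
print(proj("top",[pw(-.143-.035,0,.09+.009)]))
E
```

```text
clock: 20.1
position: [0.3612, -0.2862, 0.09]
ee_rot: [2.733, 1.549, 0.002]
force: [-0.0, -0.9, -0.7]
width: 0.168
gripper_force: 60.0
clock: 20.5
position: [0.3609, -0.2862, 0.0597]
ee_rot: [-2.733, -1.547, -0.001]
force: [1.3, -0.3, 0.8]
width: 0.17
gripper_force: 60.0
[-0.12669105  1.73876837  0.70056934] [ 0.36100969 -0.2862702   0.06027935]
[[455.43785777 266.97612117]]
```

```bash
python3 -m pendant '{"slide":[[0,0,0.005],[0,0,0.005],[0,0,0]],"dr":[[0,0,0],[0,0,0],[0,0,0]],"claw":[0,0,0]}'
python3 -c "
from h import *
print(now()[0],arm.observe()['force'],arm.observe()['ft_torque'])"
```

```text
clock: 20.85
position: [0.3612, -0.2871, 0.0581]
ee_rot: [2.733, 1.547, 0.002]
force: [-3.1, -1.3, 6.1]
width: 0.166
gripper_force: 60.0
[ 0.36115121 -0.28706218  0.05812358] [-3.10730252 -1.30880776  6.11819332] [-0.00601672  0.28994767  0.07187299]
```

```bash
python3 -m pendant '{"slide":[[0,0,0],[0,0,0],[0,0,0],[0,0,0],[0,0,0],[0,0,-0.04],[0,0,-0.08],[0,0,-0.12],[0,0,-0.15],[0,0,-0.15]],"dr":[[0,0,0],[0,0,0],[0,0,0],[0,0,0],[0,0,0],[0,0,0],[0,0,0],[0,0,0],[0,0,0],[0,0,0]],"claw":[0.45,0.45,0.45,0.45,0.45,0.45,0.45,0.45,0.45,0.45]}'
python3 - <<'E'
from h import *
np.set_printoptions(precision=4,suppress=True)
t=snap("top","t14");p,Q=now();print(p)
# handle mask over dark stove/pan region
g=cv2.cvtColor(t,cv2.COLOR_RGB2HSV)
m=((g[:,:,1]<50)&(g[:,:,2]>150)).astype(np.uint8)
q=proj("top",[pw(-.178,0,.098),pw(-.035,0,.0115),pw(.011,0,.0115)]);print(q)
m[:, :440]=0;m[:,480:]=0;m[:245]=0;m[285:]=0
n,l,st,c=cv2.connectedComponentsWithStats(m);print([(s.tolist(),cc) for s,cc in zip(st[1:],c[1:]) if s[4]>8])
# dial: crusher yaw
D=np.array([.4488,.2660]);v=D-HOP;print("yaw",np.arctan2(v[1],v[0])-np.pi/2)
E
```

```text
clock: 21.85
position: [0.36, -0.2865, 0.2219]
ee_rot: [-2.734, -1.547, -0.001]
force: [1.5, -0.6, -1.0]
width: 0.45
gripper_force: 0.0
[ 0.3624 -0.2892  0.2282]
[[455.3037 266.9633]
 [399.8371 237.3782]
 [385.4966 228.2379]]
[([440, 248, 5, 10, 32], array([441.8438, 251.9688])), ([447, 250, 33, 35, 315], array([462.1968, 269.3714]))]
yaw -0.23727465529936387
```

```bash
python3 - <<'E'
from h import *
np.set_printoptions(precision=4,suppress=True)
t=cv2.imread("pics/t14.png");v=t.max(2)
m=(v<80).astype(np.uint8);m[:, :198]=0;m[:,240:]=0;m[:200]=0;m[230:]=0
n,l,st,c=cv2.connectedComponentsWithStats(m);k=1+np.argmax(st[1:,4]);x,y,w,h,a=st[k];print(st[k],c[k])
# right and bottom extremes come from the skirt (z~.095), radius 25 mm
cx,cy=c[k];P=onz("top",[[x+w-.5,cy],[cx,y+h-.5],[x-.5,cy],[cx,y-.5]],.095);print(P)
print("D est x,y:",P[1,0]+.025,P[0,1]+.025," other sides:",P[3,0]-.025,P[2,1]-.025)
u=HOP;e=np.array([-np.sin(-.237),np.cos(-.237)]);print("from hopper",u+.16*e)
# crusher long-axis from hsv body edge: left end edge of block, two corners at z .088
B=onz("top",c2([(125,45),(40,310)]),.088);d=B[0]-B[1];print("yaw from end edge",np.arctan2(d[1],d[0]))
D=np.array([.447,.267,.24]);
plan(now(),[(D,rot(3.51),21)])
E
```

```text
[207 205  20  19 263] [216.7909 214.3992]
[[0.4489 0.2422 0.095 ]
 [0.4252 0.2655 0.095 ]
 [0.4475 0.2928 0.095 ]
 [0.4733 0.2681 0.095 ]]
D est x,y: 0.4502355138467571 0.267198180250499  other sides: 0.4483309770408695 0.2677854432364693
from hopper [0.4494 0.2685]
yaw from end edge -0.25476579791975945
{"slide":[[0.083,-0.034,-0.002],[0.086,-0.024,-0.002],[0.088,-0.014,-0.002],[0.089,-0.003,-0.002],[0.089,0.007,-0.002],[0.088,0.018,-0.002],[0.085,0.028,-0.002],[0.081,0.038,-0.002],[0.076,0.047,-0.002],[0.07,0.055,-0.002]],"dr":[[0.0,0.0,-0.98],[0.0,0.0,-0.98],[0.0,0.0,-0.99],[0.0,0.0,-0.98],[0.0,0.01,-0.99],[0.0,0.0,-0.98],[0.0,0.01,-0.99],[0.0,0.01,-0.98],[0.0,0.0,-0.99],[0.0,0.01,-0.98]]}
{"slide":[[0.063,0.063,-0.002],[0.055,0.07,-0.001],[0.046,0.076,-0.002],[0.037,0.081,-0.001],[0.027,0.085,-0.001],[0.017,0.088,-0.002],[0.006,0.089,-0.001],[-0.004,0.089,-0.002],[-0.015,0.088,-0.002],[-0.025,0.086,-0.002]],"dr":[[0.0,0.01,-0.99],[0.0,0.0,-0.98],[0.0,0.01,-0.99],[0.0,0.01,-0.98],[0.0,0.0,-0.99],[0.0,0.01,-0.98],[0.01,0.01,-0.99],[0.01,0.0,-0.98],[0.0,0.01,-0.99],[0.01,0.0,-0.98]]}
{"slide":[[-0.035,0.083,-0.001]],"dr":[[0.0,0.01,-0.99]]}
```

```bash
python3 -m pendant '{"slide":[[0.083,-0.034,0],[0.086,-0.024,0],[0.088,-0.014,0],[0.089,-0.003,0],[0.089,0.007,0],[0.088,0.018,0],[0.085,0.028,0],[0.081,0.038,0],[0.076,0.047,0],[0.07,0.055,0]],"dr":[[0,0,-0.98],[0,0,-0.98],[0,0,-0.98],[0,0,-0.98],[0,0,-0.98],[0,0,-0.98],[0,0,-0.98],[0,0,-0.98],[0,0,-0.98],[0,0,-0.98]],"claw":[0.6,0.6,0.6,0.6,0.6,0.6,0.6,0.6,0.6,0.6]}'
python3 -m pendant '{"slide":[[0.063,0.063,0],[0.055,0.07,0],[0.046,0.076,0],[0.037,0.081,0],[0.027,0.085,0],[0.017,0.088,0],[0.006,0.089,0],[-0.004,0.089,0],[-0.015,0.088,0],[0,0,0]],"dr":[[0,0,-0.98],[0,0,-0.98],[0,0,-0.98],[0,0,-0.98],[0,0,-0.98],[0,0,-0.98],[0,0,-0.98],[0,0,-0.98],[0,0,-0.98],[0,0,0]],"claw":[0.6,0.6,0.6,0.6,0.6,0.6,0.6,0.6,0.6,0.6]}'
python3 - <<'E'
from h import *
np.set_printoptions(precision=4,suppress=True)
t=snap("top","t15")
# scoop check: handle end over the dark stove, brightest band
g=cv2.cvtColor(t,cv2.COLOR_RGB2HSV);m=((g[:,:,1]<60)&(g[:,:,2]>140)).astype(np.uint8);m[:, :447]=0;m[:,480:]=0;m[:240]=0;m[283:]=0
n,l,st,c=cv2.connectedComponentsWithStats(m);print([s.tolist() for s in st[1:] if s[4]>8],"expected end",proj("top",[pw(-.178,0,.098)]))
p,Q=now();print(p)
D=np.array([.4495,.2675,.16])
plan((p,Q),[(D,rot(3.50),6),(D-[0,0,.058],rot(3.50),4)])
E
```

```text
clock: 22.9
position: [0.4011, -0.0207, 0.2206]
ee_rot: [1.409, 2.806, 0.002]
force: [1.1, -0.2, 0.3]
width: 0.606
gripper_force: 0.0
clock: 23.9
position: [0.4387, 0.2198, 0.2208]
ee_rot: [-0.206, 3.133, 0.003]
force: [-0.2, -0.4, -1.2]
width: 0.601
gripper_force: 0.0
[[447, 259, 11, 11, 78]] expected end [[455.3037 266.9633]]
[0.4385 0.2175 0.2205]
{"slide":[[-0.01,0.027,0.034],[-0.01,0.026,0.034],[-0.012,0.026,0.033],[-0.012,0.026,0.034],[-0.014,0.025,0.033],[-0.014,0.024,0.034],[0.0,0.0,0.048],[0.0,0.0,0.048],[0.0,0.0,0.049],[0.0,0.0,0.048]],"dr":[[0.0,0.0,-0.32],[0.0,0.0,-0.32],[0.0,0.0,-0.32],[-0.0,0.0,-0.33],[-0.0,0.01,-0.32],[-0.0,0.0,-0.33],[-0.0,0.0,0.0],[-0.0,0.0,0.0],[-0.0,0.0,0.0],[-0.0,0.0,0.0]]}
```

The scoop's handle end shows at about (457, 269), as expected for a scoop lying in the pan. Next, the dial.

```bash
python3 -m pendant '{"slide":[[-0.01,0.027,0.034],[-0.01,0.026,0.034],[-0.012,0.026,0.033],[-0.012,0.026,0.034],[-0.014,0.025,0.033],[-0.014,0.024,0.034],[0,0,0],[0,0,0.048],[0,0,0.048],[0,0,0.048]],"dr":[[0,0,-0.32],[0,0,-0.32],[0,0,-0.32],[0,0,-0.32],[0,0,-0.32],[0,0,-0.32],[0,0,0],[0,0,0],[0,0,0],[0,0,0]],"claw":[0.6,0.6,0.6,0.6,0.6,0.6,0.6,0.6,0.6,0.6]}'
python3 -m pendant '{"slide":[[0,0,0.048],[0,0,0],[0,0,0]],"dr":[[0,0,0],[0,0,0],[0,0,0]],"claw":[0.6,0.6,0.6]}'
cat >> h.py <<'E'
def st():
    s=arm.observe();Q=R.from_rotvec(s["ee_rot"]).as_matrix()
    print("pos",np.round(s["position"],4),"yaw",round(np.arctan2(Q[1,0],Q[0,0])%(2*np.pi),3),"F",np.round(s["force"],1),"T",np.round(s["ft_torque"],2),"w",round(s["width"]*92,1),s["gripper_force"],"j7",s["joints"][6])
E
python3 -c "from h import *; st()"
```

```text
clock: 24.95
position: [0.45, 0.2662, 0.1162]
ee_rot: [-0.552, 3.091, 0.001]
force: [0.5, 0.4, -0.2]
width: 0.602
gripper_force: 0.0
clock: 25.25
position: [0.4498, 0.2662, 0.1023]
ee_rot: [-0.553, 3.092, 0.0]
force: [0.5, -0.1, 0.0]
width: 0.602
gripper_force: 0.0
pos [0.4498 0.2662 0.1023] yaw 3.495 F [ 0.5 -0.1  0. ] T [ 0.09  0.03 -0.05] w 55.4 0.0 j7 1.2886404309453838
```

```bash
python3 -m pendant '{"slide":[[0,0,0],[0,0,0],[0,0,0],[0,0,0],[0,0,0],[0,0,0],[0,0,0],[0,0,0]],"dr":[[0,0,0],[0,0,0],[0,0,0],[0,0,0],[0,0,0],[0,0,0],[0,0,0],[0,0,0]],"claw":[0,0,0,0,0,0,0,0]}' 60
python3 -c "from h import *; st()"
python3 -m pendant '{"slide":[[0,0,0],[0,0,0],[0,0,0],[0,0,0],[0,0,0],[0,0,0],[0,0,0]],"dr":[[0,0,0.5],[0,0,0.5],[0,0,0.5],[0,0,0.5],[0,0,0.5],[0,0,0.5],[0,0,0]],"claw":[0,0,0,0,0,0,0]}'
python3 -c "from h import *; st()"
```

```text
clock: 26.05
position: [0.4491, 0.2681, 0.1021]
ee_rot: [-0.556, 3.091, 0.003]
force: [-2.0, 5.1, 0.9]
width: 0.148
gripper_force: 60.0
pos [0.4491 0.2681 0.1021] yaw 3.498 F [-2.   5.1  0.9] T [1.01 0.42 0.28] w 13.6 59.986982345581055 j7 1.289008356351707
clock: 26.75
position: [0.4491, 0.2685, 0.1021]
ee_rot: [0.01, 3.141, 0.004]
force: [-2.2, 5.2, 0.0]
width: 0.15
gripper_force: 60.0
pos [0.4491 0.2685 0.1021] yaw 3.136 F [-2.2  5.2  0. ] T [ 1.38  0.49 -0.06] w 13.8 59.98847007751465 j7 0.9810771586971679
```

```bash
for i in 1; do python3 -m pendant '{"slide":[[0,0,0],[0,0,0],[0,0,0]],"dr":[[0,0,0.33],[0,0,0.33],[0,0,0.33]],"claw":[0,0,0]}' >/dev/null; python3 -c "from h import *; st()"; done
python3 -m pendant '{"slide":[[0,0,0],[0,0,0],[0,0,0],[0,0,0],[0,0,0],[0,0,0]],"dr":[[0,0,0.5],[0,0,0.5],[0,0,0.5],[0,0,0.5],[0,0,0.5],[0,0,0]],"claw":[0,0,0,0,0,0]}'>/dev/null
python3 -c "from h import *; st()"
python3 -m pendant '{"slide":[[0,0,0],[0,0,0],[0,0,0],[0,0,0],[0,0,0],[0,0,0]],"dr":[[0,0,0.4],[0,0,0.4],[0,0,0.4],[0,0,0.4],[0,0,0.4],[0,0,0]],"claw":[0,0,0,0,0,0]}'>/dev/null
python3 -c "from h import *; st()"
```

```text
pos [0.4491 0.2685 0.1021] yaw 3.019 F [-2.2  5.8  0. ] T [1.04 0.5  0.98] w 13.8 60.847561955451965 j7 0.8817776981261221
pos [0.4492 0.2688 0.1021] yaw 2.717 F [-1.6  7.3 -0.8] T [1.51 0.46 0.17] w 13.8 59.97386991977692 j7 0.6273426135040511
pos [0.4493 0.269  0.1021] yaw 2.478 F [-1.2  7.6 -2.3] T [1.66 0.26 0.16] w 13.5 59.97249126434326 j7 0.4262270863716652
```

```bash
R='{"slide":[[0,0,0],[0,0,0]],"dr":[[0,0,0.33],[0,0,0]],"claw":[0,0]}'
python3 -m pendant '{"slide":[[0,0,0],[0,0,0]],"dr":[[0,0,0.4],[0,0,0]],"claw":[0,0]}'>/dev/null; python3 -c "from h import *; st()"
python3 -m pendant '{"slide":[[0,0,0],[0,0,0]],"dr":[[0,0,0.4],[0,0,0]],"claw":[0,0]}'>/dev/null; python3 -c "from h import *; st()"
python3 -m pendant '{"slide":[[0,0,0],[0,0,0]],"dr":[[0,0,0.3],[0,0,0]],"claw":[0,0]}'>/dev/null; python3 -c "from h import *; st()"
```

```text
pos [0.4494 0.269  0.1022] yaw 2.43 F [-0.8  7.7 -1.6] T [1.55 0.25 0.32] w 13.4 60.00448286533356 j7 0.38607259925322907
pos [0.4494 0.2691 0.1021] yaw 2.382 F [-1.3  7.4 -1.6] T [ 1.81  0.19 -0.01] w 13.3 59.979039430618286 j7 0.3458538110625733
pos [0.4494 0.2691 0.1022] yaw 2.346 F [-1.1  8.1 -3. ] T [1.69 0.17 0.15] w 13.6 59.97320473194122 j7 0.3162236575477428
```

```bash
python3 -m pendant '{"slide":[[0,0,0],[0,0,0],[0,0,0]],"dr":[[0,0,0.3],[0,0,0],[0,0,0]],"claw":[0,0,0]}'>/dev/null; python3 - <<'E'
from h import *
st()
t=snap("top","t16")
T=[]
for i in range(6): arm.get_image("top");T.append(arm.observe()["ft_torque"][2])
print(np.round(T,2))
E
```

```text
pos [0.4494 0.2691 0.1022] yaw 2.311 F [-0.2  7.7 -2.3] T [1.77 0.23 0.16] w 13.8 59.97442066669464 j7 0.2871482263681807
[0.19 0.13 0.18 0.19 0.15 0.2 ]
```

```bash
python3 -m pendant '{"slide":[[0,0,0],[0,0,0],[0,0,0],[0,0,0],[0,0,0]],"dr":[[0,0,0],[0,0,0],[0,0,0],[0,0,0],[0,0,0]],"claw":[0,0,0,0,0]}'>/dev/null; python3 -c "
from h import *; st(); print(arm.sign_off())"
```

```text
pos [0.4494 0.2691 0.1022] yaw 2.312 F [-1.4  7.9 -2.5] T [1.75 0.21 0.18] w 14.0 59.974170327186584 j7 0.2872189462079631
the job is handed in; nothing more can be done
None
```

I handed the job in with the scooped ice tipped into the hopper, the scoop back in the pan and the dial gripped at about 1.19 rad, its third stop; sign-off returned no verdict, and I judged the dial angle from wrist turn and torque, not from a picture.

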